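# Load the drying chamber, lower its heavy lid and bolt it

### The job

Stand the squat steel jar with the knob on top upright on the floor of the open drying chamber, beside the dish that is already in there. Then bring the heavy lid down under control so that it shuts fully without slamming, and finally push the bolt all the way across over the lid. Do not tip the jar over, and leave the dish and the other things on the bench where they are.

Things in the scene. Friction and masses are not known exactly. Their poses are not given: they have to be found in the camera images.
- chamber: White sheet-metal drying chamber, fixed to the bench: an open tub 160 mm (x) by 220 mm (y) by 80 mm high, walls and floor 6 mm thick, with a closed grey deck 80 mm wide and 80 mm high along its -y side, the side nearest the robot. Origin: centre of the tub's underside; its +x points to the hinge side (roughly to the robot's right), -x is its front, -y points to the deck, z up.
- lid (a joint): Lid angle, rad: 0 shut, 1.57 upright, 1.75 end stop. Plain aluminium plate 18 mm thick, 220 mm wide, 160 mm from hinge to free edge, a bar handle beyond it. Heavy: 1.2 to 1.6 kg, centre about 86 mm from the hinge. The stiff hinge (0.4 N m) holds it near upright; below 1.3 to 1.15 rad it falls and slams unless held up, which takes 3 to 5 N at the bar.
- lid_hinge (a point): Point on the lid's hinge line, in the middle of its width: 80 mm to the chamber's +x from the tub's centre and 80.5 mm above the bench. The hinge line runs along the chamber's y. The frame turns with the lid.
- lid_bar (a point): Middle of the lid's round steel bar handle: 12 mm thick, 160 mm long, parallel to the hinge line, held by an arm at each end, with a 47 mm open gap between bar and lid edge, so fingers pass behind or under it. At lid angle a it lies, from the hinge, 215 cos a - 9 sin a mm to the front (chamber -x) and 215 sin a + 9 cos a mm up (shut: 90 mm above the bench; upright: 295 mm).
- bolt (a joint): Travel of the steel bolt on the deck, in m: 0 drawn back, 0.040 fully across. It slides over the lid (chamber +y, away from the robot); pushing takes about 3 N and it stays where it is left.
- bolt_knob (a point): Middle of the bare upper part of the bolt's upright dark steel knob, a round post 18 mm thick, top 147 mm above the bench (this point: 132 mm). At bolt 0 it is at x -40, y -172 mm in the chamber's frame. Two guide cheeks, tops 110 mm above the bench, stand beside the bolt at y -120 to -150 mm of the chamber.
- jar: Squat round steel jar 48 mm in diameter and 68 mm high over its knob; body 34 mm high, tapering above it to a neck, then a knob 22 mm in diameter from 45 to 68 mm. 0.12 kg. Origin: centre of its underside, z up. Stands on the bench to the robot's left, in one of three places.
- dish: Low round steel dish, 68 mm in diameter and 20 mm high, standing in the half of the tub next to the deck. Origin: centre of its underside. Stays there.
- weight: Plain steel cylinder 40 mm in diameter, 45 mm high, without knob; stays. Origin under its centre.
- mortar: White ceramic bowl 72 mm wide, 45 mm high; stays. Origin under its centre.
- amber_bottle: Amber bottle 64 mm in diameter, 140 mm high, on the right; stays. Origin under its centre.
- spatula: Spatula 190 mm long lying on the right; stays.
- beaker: Glass beaker 70 mm in diameter, 90 mm high, at the back left; stays. Origin under its centre.
Things that resemble listed ones, but are neither listed nor needed, are in the scene too. What is shaped like the jar but green or purple is not meant.

How it is judged:
On the way, in this order (a step that is already met when the one before it is completed fails the run):
1. the jar stands upright on the chamber floor, let go (x of jar in the frame of chamber between -0.055 and 0.055 m and y of jar in the frame of chamber between -0.085 and 0.085 m and z of jar in the frame of chamber below 0.011 m and angle between jar's own z axis and vertical below 0.15 rad and contact force between the fingers and jar below 0.05 N and linear speed of jar below 0.03 m/s), for 0.2 s.
2. the lid is fully shut (value of joint lid below 0.03 rad), for 0.2 s.
3. the bolt is pushed across (value of joint bolt above 0.034 m), for 0.2 s.
At the end, for the whole second after the job is handed in: The jar stands on the chamber floor (underside within 5 mm of it, upright within 0.15 rad, inside the walls), let go and at rest; the lid is shut (under 0.03 rad) and the bolt is across (over 34 of its 40 mm) (all of step 1 and value of joint lid below 0.03 rad and value of joint bolt above 0.034 m); the robot touches nothing.
It fails at once if the lid slams: it closes faster than 1.3 rad/s (about 0.28 m/s at the bar) in the last 0.15 rad (value of joint lid below 0.15 rad and velocity of joint lid below -1.3 rad/s).
It fails at once if the jar is tipped over (over 0.9 rad) (angle between jar's own z axis and vertical above 0.9 rad).
It fails at once if the dish is moved more than 25 mm or tipped (distance of dish from where it was at the start of the episode above 0.025 m or angle between dish's own z axis and vertical above 0.4 rad).
It fails at once if another thing on the bench is moved more than 30 mm (distance of any of weight, mortar, amber_bottle, spatula, beaker from where it was at the start of the episode above 0.03 m).
It also fails if it takes over 64 s, if anything falls off the work surface, if the arm or the gripper's body presses on something with over 40 N, if the wrist force passes 120 N, or if a joint passes its speed limit or range.

### The arm

A 6-joint arm with a two-finger parallel gripper is mounted at the origin on the work surface. World frame = base frame: x ahead of the robot, y to its left, z up, the work surface at z = 0. Lengths are in m, angles in rad, forces in N, time in s.
With the tool pointing down it reaches from about 0.275 to 1 m from the base axis. Payload 8.4 kg.
Tool frame: the origin (TCP) lies on the centre line of the jaws, within the pads' length; the fingertips stand 17 mm ahead of it and the grasp point (between the pads) lies 2 mm behind it (bot.tcp_to_tips is the y of the fingertips in the tool frame, in m); y points along the fingers, z is the direction in which the jaws open and shut, and the axes are right-handed (so a half turn about y gives the same grasp; the last joint's range is limited). The gripper opens to 85 mm and grips with 20 to 120 N. Pads are 22 mm wide; open, the fingers measure 114 mm over their backs; the gripper's body (76 mm by 85 mm) begins 54 mm behind the grasp point. The pads swing forward as they close: fully open they stand 13 mm farther back than shut.
Start: joints at [-1.314, 0.353, 1.633, -0, 1.155, -0.002], TCP at [0.16, -0.604, 0.248] pointing down, gripper open.
Joint ranges: [-2.63, 2.63], [-0.92, 2.1], [0.06, 2.66], [-1.3, 4.44], [0, 2.69], [-3.02, 3.02]. Speed limits (rad/s): [2.22, 2.22, 2.79, 3.14, 3.14, 3.14].

### API

Orientations are given as a unit quaternion [x, y, z, w].
In Python, from workcell import bot, hand, kinematics, get_obs, vision, hand_in gives the robot as it stands. The module is installed in compiled form; this text tells all that it offers. Calls block until the motion is done:
- bot.reach(position, orientation): joint-space move of the TCP to a pose.
- bot.servo_line(position, ori=None, velocity=0.15): straight line of the TCP; ori=None keeps the orientation; velocity is the mean speed in m/s.
- bot.goto_joints(angles): joint-space move.
- hand.move_gripper(opening, strength=None): finger opening in m; strength is the grip in N (None keeps the last); returns when the fingers have stopped.
- bot.dwell(seconds).
- kinematics.solve_ik(position, orientation): joint angles nearest the present ones, or None.
- get_obs(): the state.
- vision.read_camera(name): name is "side" or "top" or "wrist"; returns a dict with "frame" (480x640x3 uint8, red, green, blue), "intrinsics" (3x3 intrinsics, pixels), "view" (4x4, takes a point from world to camera coordinates). Camera axes: x right, y down, z forward; pixel columns grow to the right and rows downward; lengths in m; the calibration is good to about 2 mm. A picture is of the moment at which its call begins. There is no depth.
A pose or a line that the arm cannot do raises bot.IKError and nothing moves.
- hand_in(): hands the job in, once; it reports no verdict.
The state is a dict: "time_s": time; "joint_pos": joint angles; "joint_vel": joint speeds; "joint_efforts": joint torques, N m; "position": TCP position; "orientation": TCP orientation; "wrist_force": force on the tool from outside, world axes, zero at the start; "ft_torque": the same for the moment, N m; "gripper_width": finger opening in m.
Only numpy, scipy, OpenCV 4.12 (cv2) and the standard library are available. Lean on these libraries where they do the work, as an engineer would, in place of code of your own. Each camera call takes 0.05 s, during which the arm holds its last target. There are 200 camera calls.

## Working session

There is one attempt and no reset: what is moved stays moved. The work goes in short steps, each a Python script; the robot and the scene stay as the last script left them, time stands still between calls to the robot, and variables do not carry over. Pictures are saved under pics/ and viewed, about 8 in all and at most 12, crops included, and the job is handed in when it is done.

```bash
mkdir -p pics; cat > h.py <<'E'
import numpy as np, cv2
from workcell import bot, hand, kinematics, get_obs, vision, hand_in
def snap(n,f):
    r=vision.read_camera(n); cv2.imwrite(f'pics/{f}.png',r['frame'][:,:,::-1]); np.savez(f'pics/{f}.npz',**{k:np.array(r[k]) for k in('frame','intrinsics','view')}); return r
def ray(r,u,v):
    K=np.array(r['intrinsics']);T=np.array(r['view']);R=T[:3,:3]
    return -R.T@T[:3,3], R.T@np.linalg.solve(K,[u,v,1.])
def onplane(r,u,v,z):
    o,d=ray(r,u,v); return o+d*(z-o[2])/d[2]
def proj(r,p):
    K=np.array(r['intrinsics']);T=np.array(r['view']); q=K@(T[:3,:3]@np.array(p)+T[:3,3]); return q[:2]/q[2]
E
python3 - <<'E'
from h import *
for n in('top','side'):
    r=snap(n,n+'0'); print(n,onplane(r,320,240,0),ray(r,320,240)[0])
print(get_obs())
E
```

```text
top [ 0.55808176 -0.02117304  0.        ] [ 0.47390922 -0.00614521  1.59200856]
side [ 0.62956972 -0.14277647  0.        ] [0.10253405 0.92912345 0.82501635]
{'time_s': 0.1, 'joint_pos': array([-1.31438899e+00,  3.53576554e-01,  1.63406702e+00, -1.02932956e-05,
        1.15520104e+00, -2.43580615e-03]), 'joint_vel': array([-0.00153912, -0.00195125,  0.00039016,  0.00164612,  0.00098088,
       -0.00036098]), 'joint_efforts': array([ 6.71801899e-04, -6.06358194e+01, -3.42820394e+01,  2.36421988e-05,
        3.97198397e-03, -2.70555525e-06]), 'position': array([ 0.15984775, -0.60378844,  0.2476351 ]), 'orientation': array([-0.09132041,  0.70163136, -0.70075407,  0.09120169]), 'wrist_force': array([-0.50728132,  0.44642044,  0.71530966]), 'ft_torque': array([ 0.01873512, -0.05131532, -0.03563345]), 'gripper_width': 0.08548202062922261}
```

View pics/top0.png

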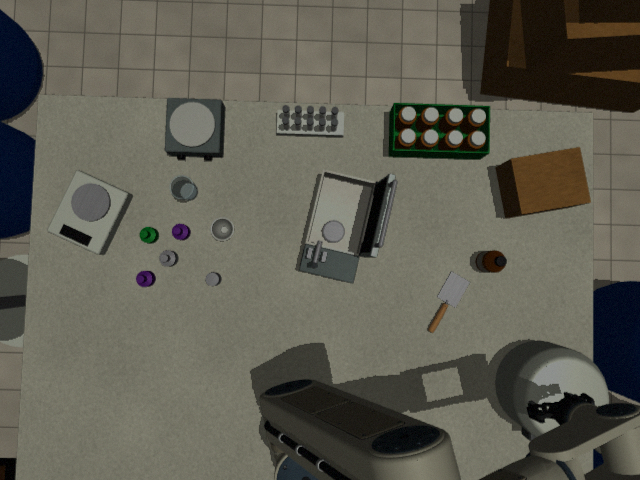

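View pics/side0.png

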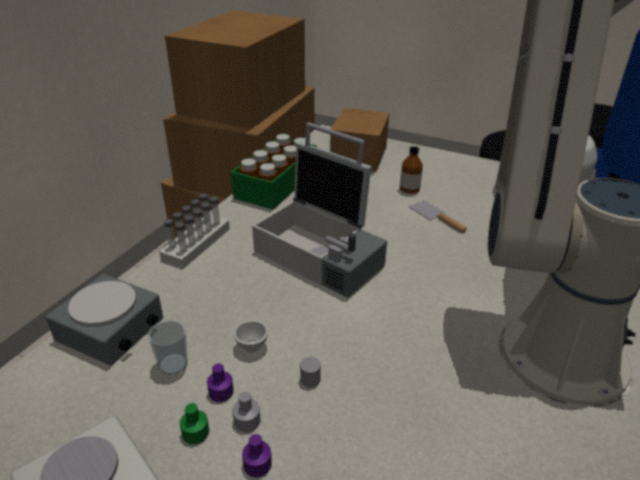

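Top view, with +x up and +y left: the chamber is around (340,225) and its lid is open at (383,215). The steel candidates are (168,258) (side view (246,412)), which has a knob, and (213,279) (side view (310,372)), a plain cylinder and so the weight. The green one (148,235) and the purple ones (180,232) and (145,279) are decoys. I'll confirm this in one enlarged crop.

```bash
python3 - <<'E'
import cv2,numpy as np
t=cv2.imread('pics/top0.png');s=cv2.imread('pics/side0.png')
a=cv2.resize(t[160:290,285:405],None,fx=4,fy=4,interpolation=cv2.INTER_CUBIC)
b=cv2.resize(t[220:295,130:230],(320,240),interpolation=cv2.INTER_CUBIC)
c=cv2.resize(s[350:450,180:330],(320,213),interpolation=cv2.INTER_CUBIC)
o=np.zeros((520,800,3),np.uint8);o[:,:480]=a;o[:240,480:]=b;o[250:463,480:]=c
cv2.imwrite('pics/crop0.png',o)
E
```

```text
(no output)
```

View pics/crop0.png

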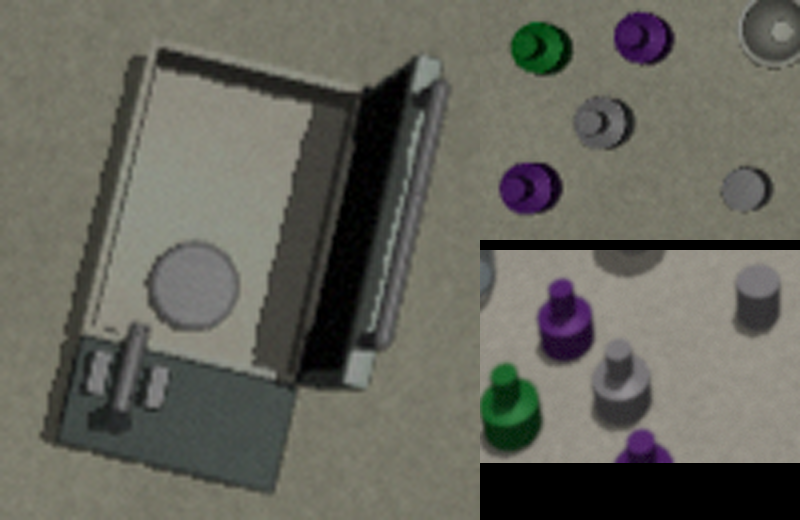

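The crop confirms that the steel piece with a neck and knob at top (168,258) is the jar, and the one at (213,279) is a plain cylinder (the weight). The dish is at about top (333,231). The chamber rim and deck corners are visible. Now I'll compute poses and move the wrist camera over for a check.

```bash
cat >> h.py <<'E'
from scipy.spatial.transform import Rotation as Rot
def down(phi):  # tool down, jaws opening along heading phi
    c,s=np.cos(phi),np.sin(phi); return Rot.from_matrix(np.array([[s,0,c],[-c,0,s],[0,-1,0]])).as_quat()
def rect(P,Q):  # rigid 2d fit P(model)->Q
    a,b=P.mean(0),Q.mean(0); p=P-a;q=Q-b
    th=np.arctan2((p[:,0]*q[:,1]-p[:,1]*q[:,0]).sum(),(p*q).sum()); R=np.array([[np.cos(th),-np.sin(th)],[np.sin(th),np.cos(th)]])
    return th,b-R@a,Q-(P@R.T+b-R@a)
E
python3 - <<'E'
from h import *
r=np.load('pics/top0.npz')
f=lambda u,v,z:onplane(r,285+u/4-.4,160+v/4-.4,z)[:2]
P=np.array([[-80,110],[-80,-190],[80,-190],[80,-110]])/1e3
Q=np.array([f(157,50,.08),f(58,440,.08),f(273,492,.08),f(297,385,.08)])
th,t,res=rect(P,Q);print('chamber',th,t,'res mm',res*1e3)
c,s=np.cos(th),np.sin(th);R=np.array([[c,-s],[s,c]])
print('knob loc mm',R.T@(f(105,415,.147)-t)*1e3,'dish',R.T@(f(193,286,.026)-t)*1e3,'bar(z~.29)',R.T@(f(415,215,.295)-t)*1e3)
print('jar',onplane(r,130+113/3.2-.3,220+121/3.2-.3,.068))
s=np.load('pics/side0.npz')
g=lambda u,v:(180+(u-480)/320*150,350+(v-250)/213*100)
print('jar side',onplane(s,*g(619,346),.068))
for phi in (np.pi/2,-np.pi/2):
  for p in([.5,.45,.25],):
    print(kinematics.solve_ik(p,down(phi)))
w=vision.read_camera('wrist');o,d=ray(w,320,240);print('wristcam',o,d,w['intrinsics'][0]);
E
```

```text
chamber -1.780750996929612 [ 0.63404057 -0.07964933] res mm [[-8.33899228 -1.53815318]
 [ 2.80762314 -1.51805584]
 [ 3.55005595  0.80681224]
 [ 1.98131318  2.24939678]]
knob loc mm [ -50.25812722 -162.20013325] dish [-10.53968917 -53.15998795] bar(z~.29) [107.29232062   1.53131657]
jar [0.49126088 0.42176332 0.068     ]
jar side [0.49069769 0.42504007 0.068     ]
[ 7.30585217e-01  4.25186852e-01  1.52137155e+00 -4.44089210e-16
  1.19503425e+00 -8.40211109e-01]
[ 7.30585217e-01  4.25186852e-01  1.52137155e+00 -4.44089210e-16
  1.19503425e+00  2.30138154e+00]
wristcam [ 0.22649692 -0.58583996  0.37279309] [-0.25658267 -0.086254   -0.96285639] [402.91218724   0.         312.33920322]
```

```bash
python3 - <<'E'
from h import *
th=-1.78;C=np.array([.634,-.08])
bot.reach([.58,-.06,.45],down(th)); r1=snap('wrist','w1')
q=min((down(p) for p in(np.pi/2,-np.pi/2)),key=lambda o:abs(kinematics.solve_ik([.491,.423,.2],o)[5]))
bot.reach([.491,.423,.22],q); r2=snap('wrist','w2')
o=get_obs();print(o['time_s'],o['position'],o['joint_pos'],o['gripper_width'])
cv2.imwrite('pics/w12.png',np.vstack([cv2.imread('pics/w1.png'),cv2.imread('pics/w2.png')])[:, :] [::1])
a=cv2.imread('pics/w2.png');print(proj(r2,[.491,.423,.068]))
E
```

```text
4.9583 [0.49152618 0.42263718 0.2203431 ] [ 7.07925967e-01  4.14205067e-01  1.60739412e+00 -1.26116932e-04
  1.11946252e+00 -8.61461066e-01] 0.08551200076288298
[311.95589494 227.4158563 ]
```

View pics/w1.png

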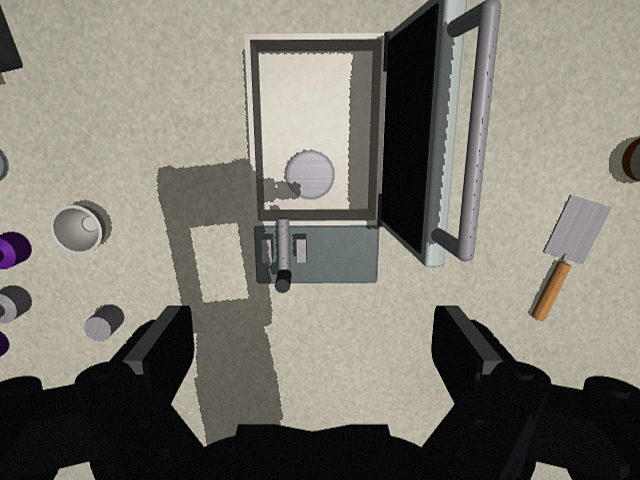

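View pics/w2.png

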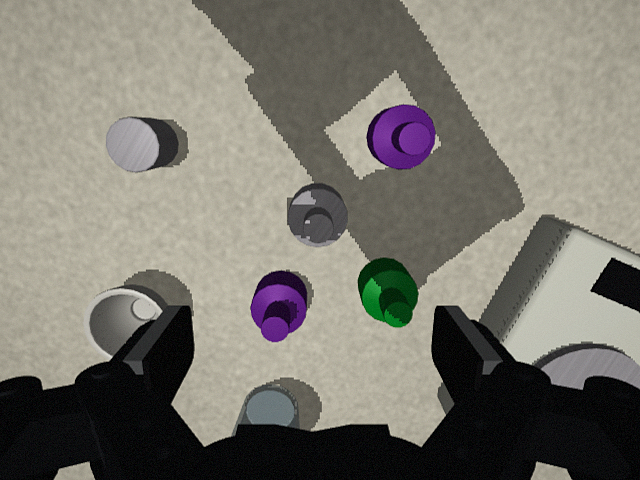

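w1 shows the chamber square to the view: rim corner (246,35), deck corners (257,283), (378,282) and (379,222), bolt knob top (283,285), dish (310,175), bar (500,5)–(465,258). w2 shows the jar knob at (319,229) in the arm's shadow, with its neighbours clear of a horizontal jaw line.

```bash
python3 - <<'E'
from h import *
r=np.load('pics/w1.npz')
f=lambda u,v,z:onplane(r,u,v,z)[:2]
P=np.array([[-80,110],[-80,-190],[80,-190],[80,-110]])/1e3
Q=np.array([f(246,35,.08),f(256,283,.08),f(378,282.5,.08),f(379,222,.08)])
th,t,res=rect(P,Q);print('chamber',th,t,'res mm',res*1e3)
c,s=np.cos(th),np.sin(th);R=np.array([[c,-s],[s,c]])
print('knob mm',R.T@(f(283,283,.147)-t)*1e3,'dish',R.T@(f(310,174,.026)-t)*1e3)
# bar: two ends; find height on hinge circle via lid angle
for u,v in((489,10),(463,250)):
  o,d=ray(r,u,v)
  for z in(.28,.285,.29,.295,.3): 
    p=R.T@((o+d*(z-o[2])/d[2])[:2]-t)*1e3; print(z,p.round(1),'radius',np.hypot(p[0]-80,z*1e3-80.5).round(1),'lid',np.pi/2+np.arctan2(p[0]-80,z*1e3-80.5)-np.arctan2(9,215))
r2=np.load('pics/w2.npz');print('jar',onplane(r2,319,229,.068),onplane(r2,317,214,.034))
E
```

```text
chamber -1.7737095147189639 [ 0.63840733 -0.07767436] res mm [[-3.39891935 -1.07584219]
 [ 0.72415837  0.13252201]
 [ 0.35349207 -0.27455509]
 [ 2.32126891  1.21787528]]
knob mm [ -39.33522113 -162.76839505] dish [ -8.47887936 -53.46810519]
0.28 [111.2  80.8] radius 201.9 lid 1.6840022404843749
0.285 [109.2  79.6] radius 206.6 lid 1.6708617314153353
0.29 [107.2  78.4] radius 211.3 lid 1.658302359970417
0.295 [105.3  77.1] radius 216.0 lid 1.6462901203643356
0.3 [103.3  75.9] radius 220.7 lid 1.634793272471657
0.28 [109.9 -83.4] radius 201.7 lid 1.6777594125493207
0.285 [108.  -81.9] radius 206.4 lid 1.6648519368737564
0.29 [106.  -80.3] radius 211.1 lid 1.6525180110141462
0.295 [104.1 -78.8] radius 215.8 lid 1.6407237509309713
0.3 [102.1 -77.2] radius 220.6 lid 1.629437571361336
jar [0.49216232 0.42800028 0.068     ] [0.48857306 0.42697161 0.034     ]
```

```bash
cat >> h.py <<'E'
TH=-1.7737; CT=np.array([.6384,-.0777]); CR=np.array([[np.cos(TH),-np.sin(TH)],[np.sin(TH),np.cos(TH)]])
def W(x,y,z): # chamber mm -> world m
    return [*(CT+CR@np.array([x,y])/1e3), z/1e3]
E
python3 - <<'E'
from h import *
print(bot.tcp_to_tips)
q=get_obs()['orientation']
hand.move_gripper(.05,30)
bot.reach([.491,.4265,.13],q)
bot.servo_line([.491,.4265,.065],velocity=.08); print(get_obs()['wrist_force'])
hand.move_gripper(0.0,30); print('w',get_obs()['gripper_width'])
bot.servo_line([.491,.4265,.25],velocity=.15)
g=get_obs();print('w',g['gripper_width'],g['time_s'],g['wrist_force'])
q2=min((down(TH),down(TH+np.pi)),key=lambda o:-abs(np.dot(o,q)))
bot.reach(W(-10,50,250),q2)
r=snap('side','s1'); g=get_obs();print(g['gripper_width'],g['time_s'],g['position'],W(-10,50,250))
E
```

```text
0.017
[ 0.50146482 -0.04298942  0.04129006]
w 0.01921435702402475
w 0.01962979288181169 8.5583 [ 0.22819607  0.6050057  -1.58624782]
0.01943853894513974 10.5667 [ 0.68945738 -0.07669703  0.25002692] [np.float64(0.6893894216341452), np.float64(-0.07798085835463368), 0.25]
```

View pics/s1.png

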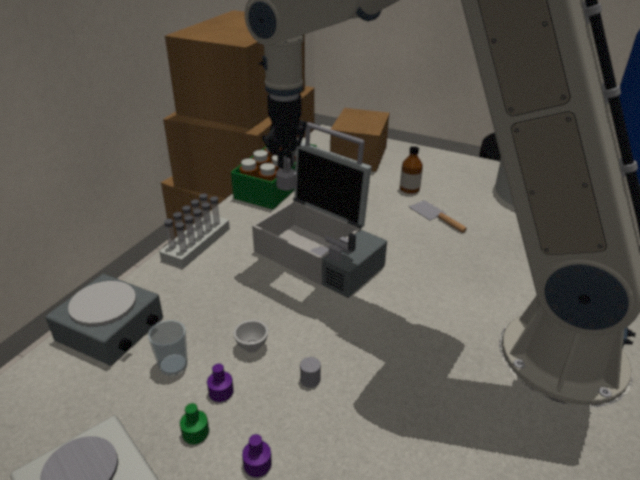

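The jar hangs upright in the gripper at (287,180), and only the decoys and the weight are left on the bench there. Lowering it now, watching the force.

```bash
python3 - <<'E'
from h import *
bot.servo_line(W(-10,50,90),velocity=.12); f0=get_obs()['wrist_force'][2]
for z in (80,76,74,73,72,71,70,69,68):
    bot.servo_line(W(-10,50,z),velocity=.03); f=get_obs()['wrist_force'][2]; print(z,round(f-f0,2))
    if f-f0>2: break
hand.move_gripper(.05); bot.dwell(.3)
bot.servo_line(W(-10,50,200),velocity=.15)
bot.reach(W(-10,-60,350),get_obs()['orientation'])
snap('wrist','w3');snap('side','s3');print(get_obs()['time_s'],get_obs()['gripper_width'])
a=cv2.imread('pics/w3.png');b=cv2.imread('pics/s3.png')[170:310,220:400]
cv2.imwrite('pics/c3.png',np.hstack([cv2.resize(a,(480,360)),cv2.resize(b,(320,249))[:, :] if 0 else cv2.copyMakeBorder(cv2.resize(b,(320,249)),0,111,0,0,0)]))
E
```

```text
80 -0.8
76 0.17
74 1.13
73 0.45
72 -0.72
71 6.85
16.3917 0.049800404429689485
```

View pics/c3.png

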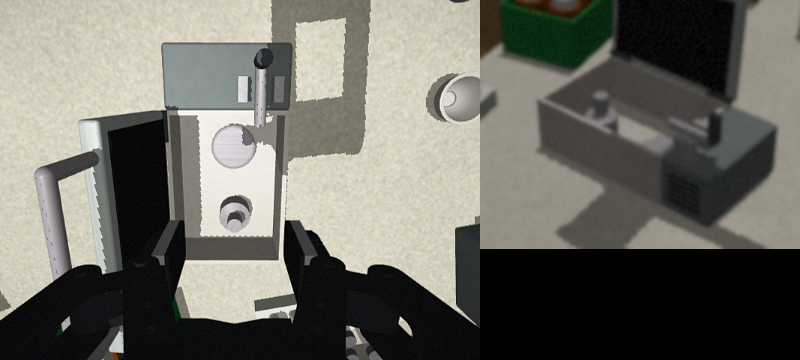

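c3 shows the jar upright on the chamber floor at (235,212), clear of the dish at (234,146). Next I'll grip the bar and take it along its arc.

```bash
cat >> h.py <<'E'
def bar(a,dz=-2):
    return W(80-(215*np.cos(a)-9*np.sin(a)),0,80.5+215*np.sin(a)+9*np.cos(a)+dz)
E
python3 - <<'E'
from h import *
q=get_obs()['orientation']
A=np.linspace(1.645,0,12)
print([kinematics.solve_ik(bar(a),q) is not None for a in A])
b=bar(1.645)
hand.move_gripper(.065,20)
bot.reach([b[0],b[1],.385],q)
bot.servo_line(b,velocity=.12); print(get_obs()['wrist_force'])
r=snap('side','s4')
hand.move_gripper(0,20); g=get_obs(); print(g['gripper_width'],g['wrist_force'],g['time_s'])
E
```

```text
[True, True, True, True, True, True, True, True, True, True, True, True]
[-0.34898636 -1.18671251  0.79124218]
0.01105446311343984 [-0.9602139  -1.63023868  3.67270716] 18.7917
```

```bash
python3 - <<'E'
from h import *
f0=np.array(get_obs()['wrist_force'])
for a in list(np.linspace(1.645,.2,13)[1:])+[.13,.07,.03,.01,0]:
    bot.servo_line(bar(a),velocity=.12 if a>.15 else .05)
    g=get_obs(); f=np.array(g['wrist_force'])-f0; print(round(a,2),f.round(1),round(g['gripper_width'],4))
    if np.linalg.norm(f)>30: print('stop');break
snap('side','s5');print(get_obs()['time_s'],get_obs()['position'],bar(0))
E
```

```text
1.52 [-0.8  3.4  2.8] 0.0111
1.4 [0.5 4.4 2.5] 0.0115
1.28 [ 3.1  4.7 -0.5] 0.0114
1.16 [ 4.9  3.3 -3.8] 0.0111
1.04 [ 5.6  3.4 -4.9] 0.0113
0.92 [ 6.4  3.4 -7. ] 0.0115
0.8 [ 7.1  2.6 -8. ] 0.0112
0.68 [ 7.8  3.  -8.7] 0.0111
0.56 [ 6.9  3.1 -8.6] 0.0109
0.44 [ 8.1  3.  -8.2] 0.0109
0.32 [ 7.4  2.4 -9.7] 0.011
0.2 [ 7.1  2.4 -9.3] 0.0113
0.13 [ 7.   3.8 -9.3] 0.0112
0.07 [  6.1   3.9 -10.5] 0.0113
0.03 [ 4.3  4.8 -9.2] 0.0114
0.01 [  3.9   6.2 -10.5] 0.011
0 [0.  4.5 0.8] 0.0112
24.925 [0.66545042 0.05478366 0.08777482] [np.float64(0.6656044281153358), np.float64(0.05453055278912479), np.float64(0.0875)]
```

View pics/s5.png

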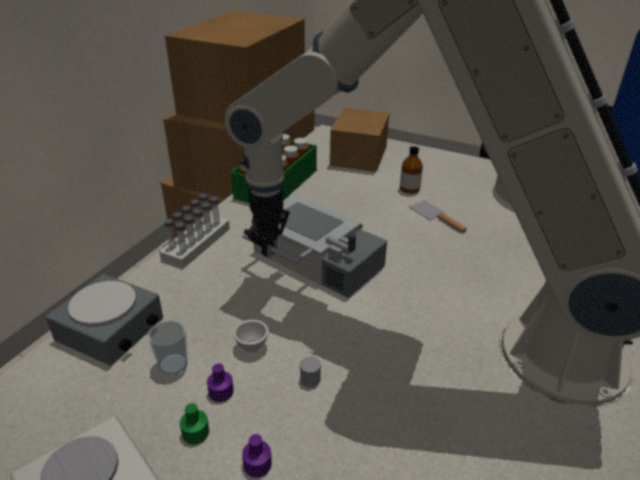

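The lid lies flat on the tub (about (310,225)) and the downward load has come off, so it has seated. I'll release the bar and push the bolt.

```bash
python3 - <<'E'
from h import *
q=get_obs()['orientation']
hand.move_gripper(.036,20); bot.dwell(.1)
b=bar(0); bot.servo_line([b[0],b[1],.22],velocity=.12); print(get_obs()['wrist_force'])
hand.move_gripper(0,20)
bot.reach(W(-40,-212,230),q)
bot.servo_line(W(-40,-212,139),velocity=.12)
f0=np.array(get_obs()['wrist_force'])
for y in (-200,-190,-180,-170,-162,-157,-154,-152,-150,-148,-146):
    bot.servo_line(W(-40,y,139),velocity=.05); g=get_obs(); f=CR.T@(np.array(g['wrist_force'])-f0)[:2]; print(y,f.round(1))
    if -f[1]>12: break
snap('wrist','w6')
bot.servo_line(W(-40,y-15,139),velocity=.08); bot.servo_line(W(-40,y-15,250),velocity=.15)
bot.reach(W(-40,-150,400),q)
snap('wrist','w7');snap('side','s7');print(get_obs()['time_s'])
a=cv2.imread('pics/w7.png');b=cv2.imread('pics/s7.png')[170:310,220:400]
cv2.imwrite('pics/c7.png',np.hstack([cv2.resize(a,(480,360)),cv2.copyMakeBorder(cv2.resize(b,(320,249)),0,111,0,0,0)]))
E
```

```text
[ 0.06396924 -0.53940302 -0.05884298]
-200 [1.1 0.9]
-190 [0.6 0.1]
-180 [ 0.  -0.3]
-170 [0.5 1. ]
-162 [-0.4  0.3]
-157 [0.6 1.1]
-154 [ 0.9 -0.2]
-152 [-0.2 -5.2]
-150 [ -1.5 -11.6]
-148 [ -1.5 -18.2]
33.9333
```

View pics/c7.png

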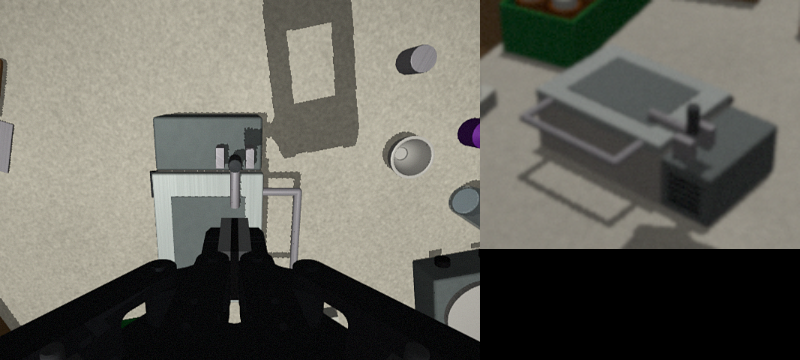

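c7 shows the lid shut, the bolt lying over it, and the knob between the guide cheeks at (235,162). The push met the end stop at the expected place. One numeric check before handing in.

```bash
python3 - <<'E'
from h import *
r=np.load('pics/w7.npz')
print('w7 knob chamber mm',(CR.T@(onplane(r,235*4/3,162*4/3,.147)[:2]-CT)*1e3).round(1))
s=np.load('pics/s7.npz'); u,v=220+(693-480)*180/320,170+106*140/249
print('side knob',(CR.T@(onplane(s,u,v,.147)[:2]-CT)*1e3).round(1))
s=np.load('pics/s3.npz'); u,v=220+(713-480)*180/320,170+117*140/249
print('side knob before',(CR.T@(onplane(s,u,v,.147)[:2]-CT)*1e3).round(1))
print(get_obs()['wrist_force'],get_obs()['time_s'])
E
```

```text
w7 knob chamber mm [ -41.4 -138.9]
side knob [ -42.3 -135.2]
side knob before [ -46.6 -169.3]
[ 0.34192681  0.53200607 -0.26055389] 33.9333
```

The side view gives 34 mm of travel at pixel accuracy, which is too close to the limit, so I'll measure the knob more carefully.

```bash
python3 - <<'E'
from h import *
for n,box in(('w1',None),('w7',None)):
    r=np.load(f'pics/{n}.npz'); print(n,'cam in chamber mm',(CR.T@(ray(r,0,0)[0][:2]-CT)*1e3).round(0),ray(r,0,0)[0][2])
    for y in(-172,-132):
        print(y,'top',proj(r,W(-40,y,147)).round(1),'base100',proj(r,W(-40,y,117)).round(1))
    print('deck corners',[proj(r,W(x,y,80)).round(1).tolist() for x,y in((-80,-190),(80,-190),(-80,-110),(80,-110))])
    print('cheek y ends z110', [proj(r,W(-40,y,110)).round(1).tolist() for y in(-150,-120)])
c=lambda n,u,v:cv2.resize(cv2.imread(f'pics/{n}.png')[v-40:v+40,u-50:u+50],(400,320),interpolation=cv2.INTER_CUBIC)
cv2.imwrite('pics/c8.png',np.hstack([c('w1',283,270),c('w7',313,215)]))
E
```

```text
w1 cam in chamber mm [-5.  8.] 0.5748391383900173
-172 top [282.7 290.5] base100 [284.4 280.9]
-132 top [281.7 257.3] base100 [283.6 249.4]
deck corners [[256.3, 283.5], [377.9, 282.8], [253.4, 224.3], [380.3, 223.6]]
cheek y ends z110 [[284.3, 261.9], [283.7, 238.1]]
w7 cam in chamber mm [ -40. -219.] 0.5247296585392562
-172 top [311.9 181.3] base100 [311.9 177.5]
-132 top [311.9 223. ] base100 [311.9 216.5]
deck corners [[348.9, 156.9], [201.1, 156.8], [347.1, 228.7], [206.3, 228.6]]
cheek y ends z110 [[311.9, 198.1], [311.9, 226.2]]
```

View pics/c8.png

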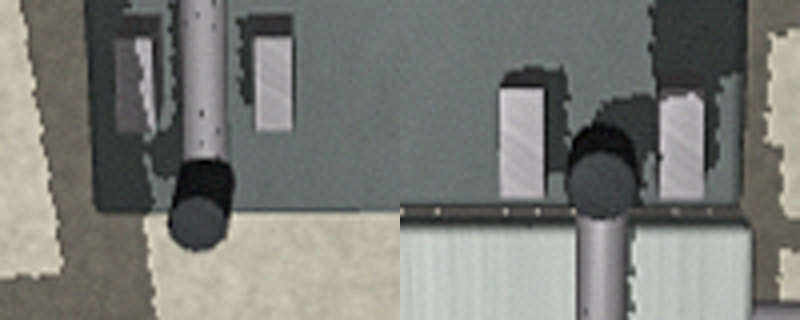

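Measured on the knob's top disc, it sits at chamber y ≈ -133.6 mm, or -131.8 mm relative to the cheek ends. Fully across is -132, so the bolt is home and I'm handing in.

```bash
python3 - <<'E'
from h import *
hand_in(); print(get_obs()['time_s'])
E
```

```text
the job is handed in; nothing more can be done
the job is handed in; nothing more can be done
```

The job is done and handed in at about 34 s on the robot's clock. `hand_in()` gives no verdict.

- **Jar:** I gripped the steel jar by its knob and set it on the chamber floor at roughly x -10, y +50 mm in the chamber frame. A close-up taken before the lid came down showed it upright and clear of the dish. I could not see it again afterwards.
- **Lid:** I held the bar and lowered it along its arc. The load came off at the bottom, and the last picture shows the lid flat and shut. I did not measure its closing speed directly, but the gripper held the bar all the way, at 0.05 m/s mean over the last part.
- **Bolt:** I pushed it until the force rose to 18 N at the expected end stop. In the enlarged wrist view the knob is about 38 to 40 mm across, where more than 34 mm is needed.
- **Other things:** the bench things in view looked unmoved. I did not measure their positions afterwards.

**Checks that disagreed:**
- My coarse side-view estimate gave only about 34 mm of bolt travel. I settled it with the enlarged wrist view.
- The knob's starting position measured about 6 mm off the nominal one. I did not find out why, and it does not change where it ended up.

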